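Put the lockout padlock away in the carousel

TASK

Put the red padlock away in the red compartment of the leaning carousel: first turn the white cover by its black knob until its opening lines up with the compartment marked by the red tab, then lift the padlock off its hook and put it down through the opening into that compartment. Turn only the cover, not the tray under it, do not drop the padlock on the table, and leave the copper roll, the white roll and the emergency stop box where they are.

Things in the scene. Friction and masses are not known exactly. Their poses are not given: they have to be found in the camera images.
- carousel: fixed leaning carousel, origin at the table under it, on a 170 x 180 mm foot. Its +x is uphill; axis leans 30 degrees to -x. Grey drum of 104 mm radius, top up to 0.215 m above the table, six compartments of 60 degrees, each with a coloured tab (50 mm wide, 11 mm proud) outside on the rim at its middle and a floor of that colour: red, blue, yellow, green, white, copper.
- cover (a joint): angle (rad) of the round white cover on the tray about the carousel's leaning axis, counter-clockwise positive seen from above it; at 0 its opening faces uphill. Range -3.1 to 3.1, friction 0.1 N m, stays where left. Disc of 102 mm radius, 4 mm thick, with one open 60 degree wedge from 30 mm from the axis (35 mm wide there) to the rim.
- tray (a joint): angle (rad) of the grey tray under the cover, same axis and sense; at 0 its red compartment faces uphill. Locked by strong friction (8 N m); differs between runs. The opening is lined up when cover equals tray.
- knob_grip (a point): point on the axis inside the black knob, 24 mm above the cover's top face. Knob: bar 46 mm long (along y), 12 mm thick (along x: pinch it so), its top 10 mm above this point, on a round foot 52 mm wide, 4 mm high. Turns with the cover. z: the carousel's axis, up out of the cover, 30 degrees from vertical, leaning to the robot's right and a little towards it; x: towards the middle of the opening.
- slot_mid (a point): middle of the opening in the cover, level with the cover's top face, 62 mm from the axis; same axes as knob_grip (x points outward, z up out of the cover). Turns with the cover.
- red_mouth (a point): middle of the red compartment's mouth, 62 mm from the axis, level with the cover's top face; coincides with slot_mid when lined up. x outward, z up along the leaning axis. Compartment: 20 to 99 mm from the axis, 4 mm side walls 30 degrees either side of x, floor 70 mm below this point. Turns with the tray; fixed during a run.
- hook_stand: fixed stand, origin at the table on the axis of its 20 mm square aluminium post (211 mm high; red base plate 110 x 100 x 14 mm), z up. At 200 mm a steel rod, diameter 6 mm, runs level along the stand's -x, roughly towards the robot, and ends 105 mm from the post's axis in a tip turned up 9 mm above the rod's top.
- padlock: loose red padlock, 0.08 to 0.17 kg, hung by its closed shackle on the rod about 65 mm from the post. Origin: centre of the case's underside, z up. Case 20 (x, along the rod) x 30 (y) x 36 (z) mm; shackle of 5.5 mm bar, 25.5 mm wide, top at 67.5 mm, inside of its top (on the rod) at 62 mm. It comes off when raised 11 to 18 mm and drawn along the stand's -x by 60 mm or more.
- padlock_case (a point): centre of the padlock's case, 18 mm above its underside; axes of the padlock
- copper_roll: bystander: copper tape roll standing on the table, radius 42 mm, height 50 mm, origin at the centre of its underside
- white_roll: bystander: small white roll, radius 26 mm, height 19 mm, origin at the centre of its underside
- estop: bystander: yellow emergency stop box 70 x 70 x 50 mm with a red mushroom button to 78 mm height, origin at the centre of its underside
Not all that is in view belongs to the job. There is more than one size of the padlock; the job needs the largest.

How it is judged:
On the way, in this order (a step that is already met when the one before it is completed fails the run):
1. the opening is lined up with the red compartment while the padlock still hangs on its hook (distance between slot_mid and red_mouth below 0.01 m and distance of padlock from where it was at the start of the episode below 0.05 m), for 0.3 s.
2. the padlock is off its hook (distance between padlock_case and hook_stand above 0.22 m), for 0.1 s.
At the end, for the whole second after the job is handed in: The opening is still lined up with the red compartment (slot_mid within 10 mm of red_mouth), and the padlock lies at rest in the red compartment, the centre of its case at least 12 mm below the cover's top face and between the compartment's walls (distance between slot_mid and red_mouth below 0.01 m and z of padlock_case in the frame of red_mouth between -0.072 and -0.012 m and x of padlock_case in the frame of red_mouth below 0.04 m and ((x of padlock_case in the frame of red_mouth above -0.035 m and y of padlock_case in the frame of red_mouth between -0.03 and 0.03 m) or (x of padlock_case in the frame of red_mouth above -0.007 m and y of padlock_case in the frame of red_mouth between -0.042 and 0.042 m)) and linear speed of padlock below 0.03 m/s and velocity of joint cover between -0.05 and 0.05 rad/s); the robot touches nothing.
It fails at once if the padlock falls to the table (height (world z) of padlock_case below 0.04 m).
It fails at once if the tray is turned by more than about 6 mm at red_mouth (distance of red_mouth from where it was at the start of the episode above 0.006 m).
It fails at once if the copper roll is displaced by more than 30 mm (distance of copper_roll from where it was at the start of the episode above 0.03 m).
It fails at once if the white roll is displaced by more than 30 mm (distance of white_roll from where it was at the start of the episode above 0.03 m).
It fails at once if the emergency stop box is displaced by more than 30 mm (distance of estop from where it was at the start of the episode above 0.03 m).
It also fails if it takes over 72 s, if anything falls off the work surface, if the arm or the gripper's body presses on something with over 40 N, if the wrist force passes 120 N, or if a joint passes its speed limit or range.

ROBOT

A 6-joint arm with a two-finger parallel gripper is mounted at the origin on the work surface. World frame = base frame: x ahead of the robot, y to its left, z up, the work surface at z = 0. Lengths are in m, angles in rad, forces in N, time in s.
With the tool pointing down it reaches from about 0.225 to 0.875 m from the base axis. Payload 3.4 kg.
Tool frame: the origin (TCP) lies midway between the tips of the shut fingers; the grasp point (between the pads) lies 19 mm behind it (pinch_z is the distance from the TCP to the grasp point, in m); z points along the fingers, y is the line along which they close (so a half turn about z gives the same grasp; the last joint's range is limited). The gripper opens to 85 mm and grips with 20 to 120 N. Pads are 22 mm wide; open, the fingers measure 114 mm over their backs; the gripper's body (76 mm by 85 mm) begins 54 mm behind the grasp point. The pads swing forward as they close: fully open they stand 13 mm farther back than shut.
Start: joints at [1.082, 0.276, 1.505, -0, 1.361, -0.121], TCP at [0.207, 0.537, 0.231] pointing down, gripper open.
Joint ranges: [-2.89, 2.89], [-0.75, 2.08], [0.22, 2.7], [-1.18, 4.32], [0.11, 2.71], [-2.7, 2.7]. Speed limits (rad/s): [2.57, 2.57, 3.14, 3.14, 3.14, 3.14].

INTERFACE

Orientations are given as a unit quaternion [w, x, y, z].
In Python, from rig import get_state, get_image, sign_off, pinch_z gives the robot as it stands.
- The arm moves only by the tool send_rows, never from a script. Its argument "steps" is one flat list of numbers, 5 for each row, row after row: the gripper's target within -1 to 1 (fully open at 1, half-way at 0, shut at -1), then the shift along the tool's x, y, z in cm, then the turn about the tool's z in degrees. In form: [gripper, x, y, z, roll, gripper, x, y, z, roll, ...]. A call has 1 to 12 rows; each row shifts and turns the commanded pose from where the row before left it, along the tool's axes as they then stand; what a row does not reach is not made up. A row lasts 1/10 s, in which the tool goes at most 50 mm and 8.59 degrees, less where a joint would pass 70% of its speed; a pose out of reach is approached as far as the arm can. A call is refused whole if a number of a shift passes 5 or a number of a turn 8.59, either way. A call with a gripper value outside its range is refused whole. The fingers move at their own pace and stop on an object; "newtons" is the grip in N (left out, the last holds). Time passes only in rows, so rows that do not move let the fingers close. It gives the time, the measured TCP pose, the force, the opening and the grip force at its end, in the units of the state.
- get_state(): the state, without advancing time (a new reading comes with each control period).
- get_image(name): name is "scene" or "side" or "wrist"; returns a dict with "color" (400x640x3 uint8, red, green, blue), "mtx" (3x3 intrinsics, pixels), "T" (4x4, takes a point from camera to world coordinates); the wrist camera has in their place "mount" (4x4, takes a point from camera to tool coordinates, whose origin is the TCP and whose axes are the flange's). Camera axes: x right, y down, z forward; pixel columns grow to the right and rows downward; lengths in m; the calibration is good to about 2 mm. The wrist camera is an equidistant fisheye: a pixel r from the principal point sees the ray r / f radians off the axis. A picture is of the moment at which its call begins: read the wrist's pose just before it. There is no depth.
- sign_off(): hands the job in; it is judged then, once.
The state is a dict: "clock": time; "qpos": joint angles; "qd": joint speeds; "effort": joint torques, N m; "position": TCP position; "ee_rot": TCP orientation; "contact_force": force on the tool from outside, world axes, zero at the start; "moment": the same for the moment, N m; "width": finger opening in m; "gripper_force": force on a finger pad.
Only numpy, scipy, OpenCV 4.12 (cv2) and the standard library are available. Lean on these libraries where they do the work, as an engineer would, in place of code of your own. Each camera call takes 0.05 s, during which the arm holds its last target. There are 200 camera calls.

## Working session

There is one attempt and no reset: what is moved stays moved. The work goes in short steps, Python scripts to look and compute and a tool call to move; the robot and the scene stay as the last step left them, time stands still between calls to the robot, and variables do not carry over. Pictures are saved under pics/ and viewed, at most 10 in all, crops included, and the job is handed in when it is done.

Besides the shell and the picture viewer there is one more tool, called after ">>>" as name(argument=value, ...) on one line, values as JSON. send_rows: Moves the arm, as the interface text tells. Its arguments: {"type":"object","properties":{"steps":{"type":"array"},"newtons":{"type":"number"}},"required":["steps"]}

```bash
ls; mkdir -p pics; python3 - <<'E'
from rig import *
import cv2,numpy as np
print(get_state(), pinch_z)
for n in ("scene","side","wrist"):
    d=get_image(n); cv2.imwrite(f"pics/{n}0.png",d["color"][:,:,::-1])
    print(n,{k:np.round(v,4).tolist() for k,v in d.items() if k!="color"})
E
```

```text
pics
{'clock': 0.0, 'qpos': array([ 1.08198325e+00,  2.76599751e-01,  1.50615402e+00,  1.87399961e-06,
        1.36069905e+00, -1.20973944e-01]), 'qd': array([ 0.00071412, -0.0002441 , -0.00130514,  0.00026989, -0.00057083,
        0.00148488]), 'effort': array([ 1.41056320e-03, -4.16773653e+01, -2.45806950e+01,  1.77718462e-04,
        1.12139378e-02, -1.02250522e-05]), 'position': array([0.20650568, 0.53606106, 0.23042868]), 'ee_rot': array([-2.80077829e-04,  1.82884544e-01,  9.83133958e-01, -8.86913972e-04]), 'contact_force': array([-0.17315994,  0.14577931,  0.33339837]), 'moment': array([ 0.05902972,  0.04762275, -0.02574995]), 'gripper_force': 0.0, 'width': 0.08574440565646163} 0.0187
scene {'mtx': [[513.5, 0.0, 329.8828], [0.0, 513.5, 200.5879], [0.0, 0.0, 1.0]], 'T': [[0.1834, 0.5474, -0.8165, 1.5187], [0.9828, -0.0859, 0.1632, -0.2033], [0.0192, -0.8324, -0.5538, 0.7747], [0.0, 0.0, 0.0, 1.0]]}
side {'mtx': [[402.7939, 0.0, 326.3767], [0.0, 402.7939, 210.9898], [0.0, 0.0, 1.0]], 'T': [[0.7689, -0.3377, 0.543, 0.1879], [-0.6394, -0.4114, 0.6496, -0.4733], [0.004, -0.8466, -0.5322, 0.523], [0.0, 0.0, 0.0, 1.0]]}
wrist {'mtx': [[309.7069, 0.0, 319.9207], [0.0, 309.7069, 203.7395], [0.0, 0.0, 1.0]], 'mount': [[0.0006, -0.9483, -0.3172, 0.0824], [1.0, 0.0006, 0.0001, -0.0001], [0.0001, -0.3172, 0.9483, -0.1417], [0.0, 0.0, 0.0, 1.0]]}
```

View pics/scene0.png

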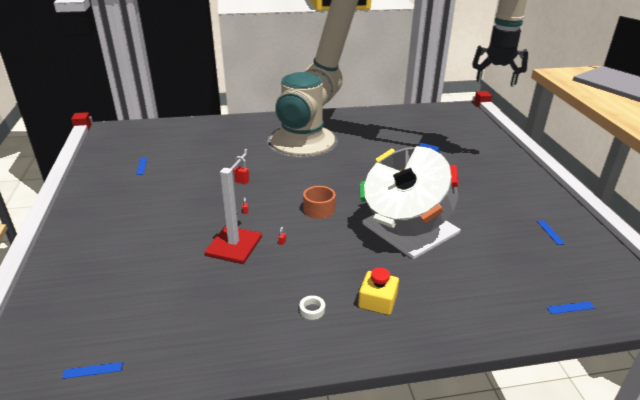

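View pics/side0.png

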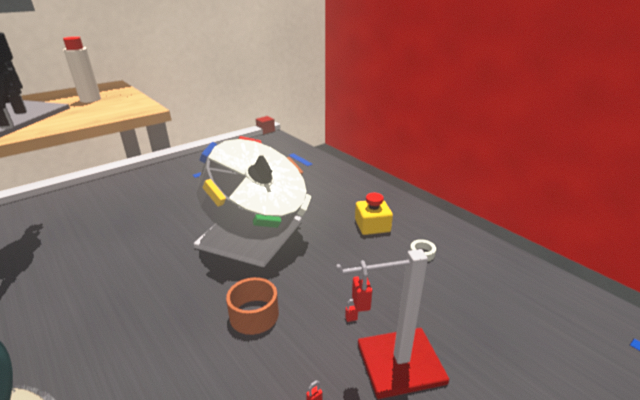

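```bash
python3 - <<'E'
import cv2,numpy as np
a=cv2.imread("pics/scene0.png");b=cv2.imread("pics/side0.png")
r=lambda im,x,y,w,h,f:cv2.resize(im[y:y+h,x:x+w],(w*f,h*f),interpolation=cv2.INTER_CUBIC)
A=r(a,350,135,133,100,3);B=r(b,185,125,133,100,3);C=r(a,205,140,80,60,5);D=r(b,325,235,100,75,4)
h=lambda p:cv2.resize(p,(400,300))
cv2.imwrite("pics/z1.png",np.vstack([np.hstack([h(A),h(B)]),np.hstack([h(C),h(D)])]))
E
```

```text
(no output)
```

View pics/z1.png

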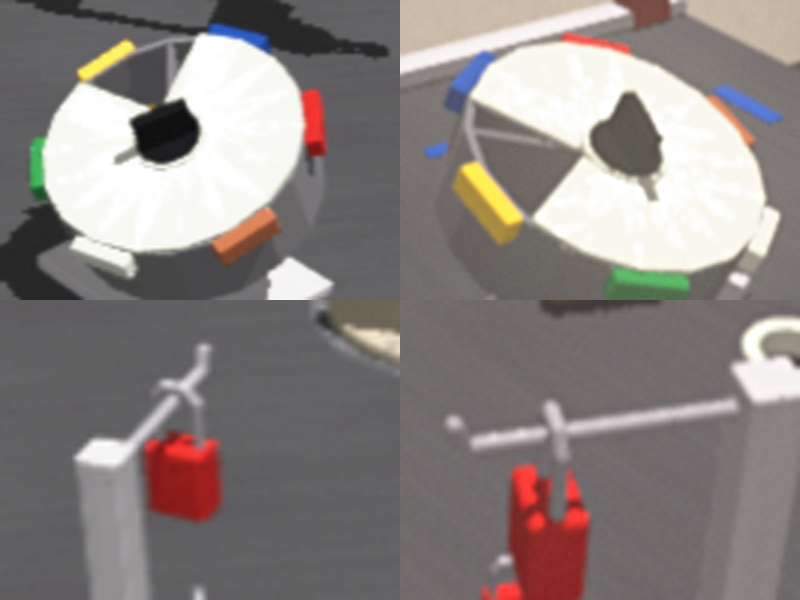

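```bash
cat > h.py <<'E'
from rig import *
import numpy as np, cv2
from scipy.optimize import least_squares
from scipy.spatial.transform import Rotation as R
CAM={n:get_image(n) for n in ("scene","side")}
def proj(n,P):
    c=CAM[n];P=np.atleast_2d(P);q=(P-c["T"][:3,3])@c["T"][:3,:3];q=q@c["mtx"].T
    return q[:,:2]/q[:,2:]
def tri(a,b):
    f=lambda p:np.r_[proj("scene",p)[0]-a,proj("side",p)[0]-b]
    s=least_squares(f,[.5,0,.1]);return s.x,np.abs(s.fun).max()
E
python3 - <<'E'
from h import *
sc=lambda x,y:np.array([x/3.0075+350,y/3+135]); sd=lambda x,y:np.array([x/3.0075+185,y/3+125])
cols=["red","blue","yellow","green","white","copper"]
S=[(314,122),(238,37),(106,60),(39,168),(105,256),(246,235)]
D=[(197,44),(70,88),(88,203),(248,285),(360,238),(332,119)]
oS=[(207,36),(82,82)];oD=[(72,95),(134,217)]
def model(p):
    C=p[:3];yaw,tr,cv,dz=p[3:7]
    B=(R.from_euler("z",yaw)*R.from_euler("y",-np.pi/6)).as_matrix()
    W=lambda r,a,z:C+B@np.array([r*np.cos(a),r*np.sin(a),z])
    T=[W(.109,tr+p[7]*i*np.pi/3,dz) for i in range(6)]
    return T,[W(.102,cv-np.pi/6,0),W(.102,cv+np.pi/6,0)],B
def f(p,sw):
    T,O,_=model(p)
    r=[proj("scene",t)[0]-sc(*s) for t,s in zip(T,S)]+[proj("side",t)[0]-sd(*s) for t,s in zip(T,D)]
    o=O[::-1] if sw else O
    r+=[proj("scene",t)[0]-sc(*s) for t,s in zip(o,oS)]+[proj("side",t)[0]-sd(*s) for t,s in zip(o,oD)]
    return np.ravel(r)
best=None
for sg in(1,-1):
  for sw in(0,1):
    for y in np.arange(-3,3,1.):
      for t in np.arange(-3,3,1.):
        g=lambda q:f(np.r_[q,sg],sw)
        s=least_squares(g,[.55,.2,.16,y,t,t,0],loss="soft_l1")
        if best is None or s.cost<best[0]: best=(s.cost,sg,sw,s.x,s.fun)
c,sg,sw,x,fun=best;print(c,sg,sw,x.round(4));print(fun.reshape(-1,2).round(1).tolist())
B=model(np.r_[x,sg])[2];print("axis",B[:,2],"uphill",B[:,0])
for n,a,b in [("shackle",(240.6,157.6),(363.3,261.3)),("post",(226.6,171),(420.5,254.5)),("tip",(245.8,150.5),(338,266)),("case",(241.6,175.4),(363.3,292.5)),
 ("knobtop",sc(160,113),sd(228,95))]: print(n,tri(a,b))
np.save("car.npy",np.r_[x,sg])
E
```

```text
11.245998858487452 1 0 [ 0.5499  0.1699  0.154   2.013  -0.7814  1.0466 -0.0099]
[[-0.5, -0.7], [-0.1, 1.3], [0.5, 2.4], [0.4, 0.4], [-0.9, 0.1], [-0.4, -0.3], [-0.7, 1.1], [0.5, -3.7], [0.0, -0.7], [-0.1, -0.1], [0.2, -1.5], [-1.7, 0.6], [-2.2, 0.0], [0.3, 0.7], [0.5, -0.1], [-0.8, -0.3]]
axis [ 0.21396152 -0.45190759  0.8660254 ] uphill [-0.37059223  0.7827269   0.5       ]
shackle (array([ 0.47309277, -0.20393546,  0.20471669]), np.float64(0.01694778281992626))
post (array([ 0.53673262, -0.24008656,  0.20667943]), np.float64(1.7740072520676051))
tip (array([ 0.44248364, -0.19111929,  0.20534364]), np.float64(0.2178750295804548))
case (array([ 0.4725505 , -0.20734834,  0.15588547]), np.float64(0.892006117650709))
knobtop (array([0.55519546, 0.16236439, 0.18795064]), np.float64(2.9487692591642656))
```

```bash
cat >> h.py <<'E'
def tool():
    s=get_state();q=s["ee_rot"];return s,s["position"],R.from_quat(np.r_[q[1:],q[0]]).as_matrix()
def go(target,closing=None):
    "shift in tool axes (cm) to target, roll (deg) that puts tool y along horizontal dir closing (mod 180)"
    s,p,M=tool();print("t",s["clock"],"tcp",p.round(4),"q6",s["qpos"][5].round(3),"q1",s["qpos"][0].round(3),"w",s["width"].round(4),"F",s["contact_force"].round(1))
    print("shift cm",(M.T@(np.array(target)-p)*100).round(2),"toolx",M[:,0].round(3),"tooly",M[:,1].round(3))
    if closing is not None:
        c=M.T@np.r_[closing[:2],0];r=np.degrees(np.arctan2(-c[0],c[1]));print("roll",r.round(1),"or",(r+180)%360-360 if r>0 else r+180)
def wproj(P,d,p,M):
    P=np.atleast_2d(P);t=(P-p)@M;m=d["mount"];c=(t-m[:3,3])@m[:3,:3]
    r=np.linalg.norm(c[:,:2],axis=1);th=np.arctan2(r,c[:,2]);K=d["mtx"]
    return np.c_[K[0,2]+K[0,0]*th*c[:,0]/r,K[1,2]+K[1,1]*th*c[:,1]/r]
def frame(p):
    B=(R.from_euler("z",p[3])*R.from_euler("y",-np.pi/6)).as_matrix();return p[:3],B
def W(p,r,a,z): C,B=frame(p);return C+B@np.array([r*np.cos(a),r*np.sin(a),z])
E
python3 - <<'E'
from h import *
p=np.load("car.npy");C,B=frame(p)
for a in np.linspace(p[5],p[4],6):
    y=B@[-np.sin(a),np.cos(a),0];c=np.r_[y[1],-y[0],0];c/=np.linalg.norm(c)
    go(C+.024*B[:,2]+[0,0,.12],c)
E
```

```text
Traceback (most recent call last):
  File "h.py", line 16, in go
    s,p,M=tool();print("t",s["clock"],"tcp",p.round(4),"q6",s["qpos"][5].round(3),"q1",s["qpos"][0].round(3),"w",s["width"].round(4),"F",s["contact_force"].round(1))
                                                                                                                 ^^^^^^^^^^^^^^^^
AttributeError: 'float' object has no attribute 'round'
```

```bash
sed -i 's/s\["width"\].round(4)/round(s["width"],4)/; s/s\["clock"\]/round(s["clock"],2)/' h.py
python3 - <<'E'
from h import *
p=np.load("car.npy");C,B=frame(p)
for a in np.linspace(p[5],p[4],6):
    y=B@[-np.sin(a),np.cos(a),0];c=np.r_[y[1],-y[0],0];c/=np.linalg.norm(c)
    go(C+.024*B[:,2]+[0,0,.12],c)
E
```

```text
t 0.45 tcp [0.2068 0.5365 0.2313] q6 -0.121 q1 1.082 w 0.0857 F [-0.7  0.1 -0.6]
shift cm [-46.07 -22.7   -6.35] toolx [-0.933  0.36  -0.   ] tooly [ 0.36   0.933 -0.   ]
roll -102.7 or 77.31893721722642
t 0.45 tcp [0.2068 0.5365 0.2313] q6 -0.121 q1 1.082 w 0.0857 F [-0.7  0.1 -0.6]
shift cm [-46.07 -22.7   -6.35] toolx [-0.933  0.36  -0.   ] tooly [ 0.36   0.933 -0.   ]
roll -81.5 or 98.5320365572521
t 0.45 tcp [0.2068 0.5365 0.2313] q6 -0.121 q1 1.082 w 0.0857 F [-0.7  0.1 -0.6]
shift cm [-46.07 -22.7   -6.35] toolx [-0.933  0.36  -0.   ] tooly [ 0.36   0.933 -0.   ]
roll -62.2 or 117.81166732050755
t 0.45 tcp [0.2068 0.5365 0.2313] q6 -0.121 q1 1.082 w 0.0857 F [-0.7  0.1 -0.6]
shift cm [-46.07 -22.7   -6.35] toolx [-0.933  0.36  -0.   ] tooly [ 0.36   0.933 -0.   ]
roll -43.9 or 136.08153705107284
t 0.45 tcp [0.2068 0.5365 0.2313] q6 -0.121 q1 1.082 w 0.0857 F [-0.7  0.1 -0.6]
shift cm [-46.07 -22.7   -6.35] toolx [-0.933  0.36  -0.   ] tooly [ 0.36   0.933 -0.   ]
roll -25.5 or 154.5157382951456
t 0.45 tcp [0.2068 0.5365 0.2313] q6 -0.121 q1 1.082 w 0.0857 F [-0.7  0.1 -0.6]
shift cm [-46.07 -22.7   -6.35] toolx [-0.933  0.36  -0.   ] tooly [ 0.36   0.933 -0.   ]
roll -5.7 or 174.25545862325353
```

>>> send_rows(steps=[1,-3,-1.5,-2.5,0,1,-4.3,-2.1,-2.5,0,1,-4.3,-2.1,-1.5,0,1,-4.3,-2.1,0,0,1,-4.3,-2.1,0,0,1,-4.3,-2.1,0,0,1,-4.3,-2.1,0,0,1,-4.3,-2.1,0,0,1,-4.3,-2.1,0,0,1,-4.3,-2.1,0,0,1,-4.3,-2.1,0,0,0.5,0,0,0,0])

```text
clock: 1.65
position: [0.5567, 0.1591, 0.2936]
ee_rot: [0.001, 0.186, 0.983, -0.001]
contact_force: [-1.3, 0.3, -0.7]
width: 0.0735
gripper_force: 0.0
```

>>> send_rows(steps=[0.2,0,0,0,8.5,0,0,0,0,8.5,0,0,0,0,8.5,0,0,0,0,8.5,0,0,0,0,8.5,0,0,0,0,8.5,0,0,0,0,8.5,0,0,0,0,8.5,0,0,0,0,8.5,0,0,0,0,0])

```text
clock: 2.65
position: [0.5521, 0.1644, 0.2945]
ee_rot: [-0.0, 0.752, 0.659, 0.0]
contact_force: [0.2, 0.2, 0.1]
width: 0.0429
gripper_force: 0.0
```

```bash
python3 - <<'E'
from h import *
import pickle
p=np.load("car.npy");C,B=frame(p)
a=p[5];y=B@[-np.sin(a),np.cos(a),0];c=np.r_[y[1],-y[0],0];c/=np.linalg.norm(c)
go(C+.024*B[:,2],c)
s,P,M=tool();d=get_image("wrist");pickle.dump((d,P,M),open("w1.pkl","wb"))
im=d["color"][:,:,::-1].copy()
cv2.imwrite("pics/w1.png",im)
for i in range(6): q=wproj(W(p,.109,p[4]+i*np.pi/3,p[6]),d,P,M)[0]; cv2.circle(im,tuple(int(v) for v in q),3,(255,0,255),-1)
for t in np.linspace(0,6.28,40): q=wproj(W(p,.102,t,0),d,P,M)[0]; cv2.circle(im,tuple(int(v) for v in q),1,(0,0,255),-1)
for t in(-1,1): q=wproj(W(p,.102,p[5]+t*np.pi/6,0),d,P,M)[0]; cv2.circle(im,tuple(int(v) for v in q),3,(0,255,255),-1)
cv2.imwrite("pics/w1o.png",im)
E
```

```text
t 2.75 tcp [0.5523 0.1643 0.2945] q6 0.297 q1 0.168 w 0.0425 F [-0.4 -0.   0.4]
shift cm [-0.49  0.34 11.97] toolx [0.128 0.992 0.   ] tooly [ 0.992 -0.128 -0.   ]
roll -179.0 or 1.0195439533002002
```

View pics/w1o.png

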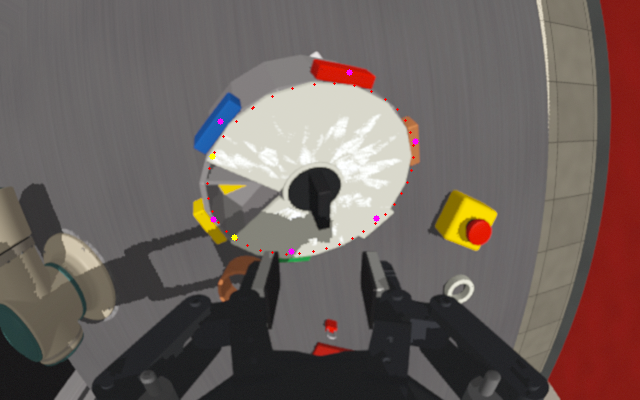

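```bash
python3 - <<'E'
from h import *
import pickle
p=np.load("car.npy");d,P,M=pickle.load(open("w1.pkl","rb"))
im=cv2.imread("pics/w1.png")[55:265,190:430];f=2.85;im=cv2.resize(im,None,fx=f*1.15,fy=f,interpolation=cv2.INTER_CUBIC)
def dot(X,c,r=2): q=(wproj(X,d,P,M)[0]-[190,55])*[f*1.15,f]; cv2.circle(im,tuple(int(round(v)) for v in q),r,c,-1)
C,B=frame(p);a=p[5];Bk=B@R.from_euler("z",a).as_matrix()
for z in(.004,.034):
  for x in(-.006,.006):
    for y in(-.023,.023): dot(C+Bk@[x,y,z],(0,0,255) if z>.01 else (255,0,255),4)
for t in np.linspace(0,6.28,60): dot(W(p,.102,t,0),(0,0,255))
for s in(-1,1):
  for x in np.linspace(.03,.102,12):dot(C+Bk@[x*np.cos(.5236),s*x*.5,0],(0,200,0))
for i in range(6):
  A=B@R.from_euler("z",p[4]+i*np.pi/3).as_matrix()
  for y in (-.025,.025): dot(C+A@[.115,y,0],(255,0,255),3)
cv2.imwrite("pics/w1c.png",im);print(im.shape)
E
```

```text
(598, 787, 3)
```

View pics/w1c.png

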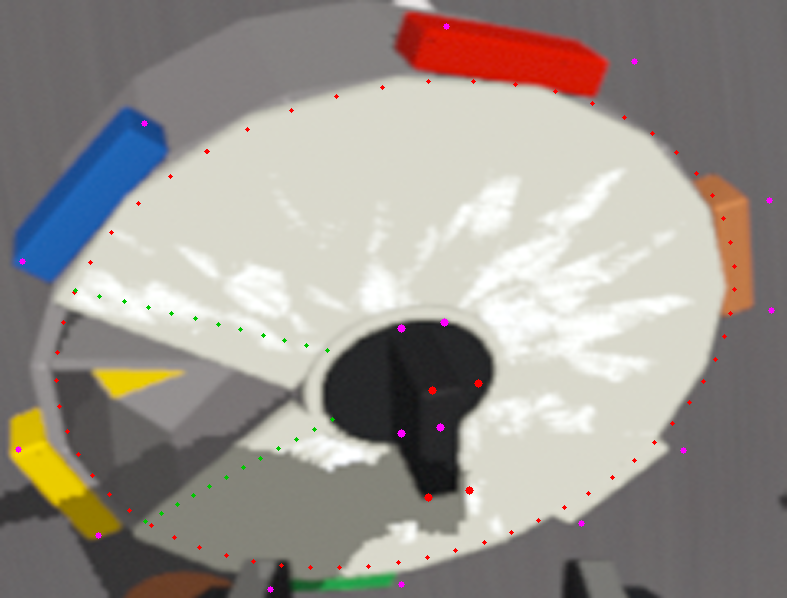

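```bash
cat > fit.py <<'E'
from h import *
import pickle
d,P,M=pickle.load(open("w1.pkl","rb"))
sc=lambda x,y:np.array([x/3.0075+350,y/3+135]); sd=lambda x,y:np.array([x/3.0075+185,y/3+125]); wc=lambda x,y:np.array([x/(2.85*1.15)+190,y/2.85+55])
S=[(314,122),(238,37),(106,60),(39,168),(105,256),(246,235)]
D=[(197,44),(70,88),(88,203),(248,285),(360,238),(332,119)]
Wt={0:(500,53),1:(88,195),2:(62,475),5:(728,245)}
oS=[(207,36),(82,82)];oD=[(72,95),(134,217)];oW=[(53,298),(133,530)]
bar=[((-.006,.023),(420,395))]
E=[(727,287),(415,75),(250,115),(655,137),(705,365),(345,575),(165,180)]
def f(x):
    p=x[:7];C,B=frame(p);o=x[7:10]
    w=lambda X:wproj(X+o,d,P,M)[0]
    T=[W(p,.109,p[4]+i*np.pi/3,p[6]) for i in range(6)];O=[W(p,.102,p[5]+s*np.pi/6,0) for s in(-1,1)]
    r=[.5*(proj("scene",t)[0]-sc(*s)) for t,s in zip(T,S)]+[.5*(proj("side",t)[0]-sd(*s)) for t,s in zip(T,D)]
    r+=[proj("scene",t)[0]-sc(*s) for t,s in zip(O,oS)]+[proj("side",t)[0]-sd(*s) for t,s in zip(O,oD)]
    r+=[w(t)-wc(*s) for t,s in zip(O,oW)]+[.7*(w(T[i])-wc(*s)) for i,s in Wt.items()]
    Bk=B@R.from_euler("z",p[5]).as_matrix()
    r+=[w(C+Bk@[a,b,.034])-wc(*s) for a,b,s in[(-.006,-.023,(420,395)),(.006,-.023,(466,387)),(-.006,.023,(416,497)),(.006,.023,(458,490))]] if SG>0 else \
       [w(C+Bk@[a,b,.034])-wc(*s) for a,b,s in[(.006,.023,(420,395)),(-.006,.023,(466,387)),(.006,-.023,(416,497)),(-.006,-.023,(458,490))]]
    r=np.ravel(r)
    ring=np.array([w(W(p,.102,t,0)) for t in np.linspace(0,2*np.pi,721)])
    e=[np.linalg.norm(ring-wc(*s),axis=1).min() for s in E]
    return np.r_[r,e,o/.001]
for SG in(1,-1):
    s=least_squares(f,np.r_[np.load("car.npy")[:7],0,0,0],loss="soft_l1");print(s.cost,s.x.round(4));print(s.fun.round(1).tolist())
    if SG==1 or s.cost<b.cost:b=s
np.save("car2.npy",b.x)
E
python3 fit.py
```

```text
75.19907573508206 [ 5.4880e-01  1.6990e-01  1.5510e-01  2.0308e+00 -7.8830e-01  1.0444e+00
 -1.0200e-02 -1.9000e-03  2.0000e-04  1.8000e-03]
[-0.3, -0.7, -0.3, 0.3, 0.0, 0.9, 0.1, -0.0, -0.3, -0.2, -0.0, -0.5, -0.9, 0.5, -0.2, -1.9, -0.1, -0.4, -0.1, -0.2, -0.1, -0.9, -1.3, 0.2, -2.8, -0.7, -0.2, 0.2, -0.2, -0.2, -0.7, -0.5, 1.5, -0.2, 1.0, -0.5, 1.2, -1.1, -1.3, -0.5, 0.7, -0.1, 0.2, -0.0, 13.9, -3.2, -14.3, 2.3, 13.6, -1.4, -11.8, 3.8, 0.4, 2.0, 2.0, 1.4, 0.2, 1.2, 2.8, -1.9, 0.2, 1.8]
163.30597560819342 [ 5.4880e-01  1.7010e-01  1.5540e-01  2.0265e+00 -7.8400e-01  1.0563e+00
 -1.0100e-02 -2.1000e-03  1.0000e-04  1.4000e-03]
[-0.2, -0.8, -0.3, 0.2, 0.0, 0.9, 0.2, -0.0, -0.3, -0.2, 0.0, -0.6, -0.9, 0.4, -0.2, -2.0, -0.2, -0.5, -0.1, -0.3, -0.1, -1.0, -1.3, 0.1, -3.1, -0.8, -0.4, 0.4, -0.4, -0.0, -0.4, -0.3, 1.1, 0.4, 1.4, -0.4, 1.1, -1.1, -1.5, -0.6, 0.6, -0.3, 0.2, -0.0, -0.2, 37.0, -1.7, 37.0, 0.4, -36.3, 1.9, -36.6, 0.5, 1.9, 1.8, 1.4, 0.3, 1.4, 3.0, -2.1, 0.1, 1.4]
```

```bash
python3 - <<'E'
from h import *
p=np.load("car2.npy")[:7];C,B=frame(p)
k=C+.024*B[:,2];print("knob",k, "redmouth",W(p,.062,p[4],0))
def cl(a): y=B@[-np.sin(a),np.cos(a),0];c=np.r_[y[1],-y[0],0];return c/np.linalg.norm(c)
go(k-[0,0,.005],cl(p[5]))
last=None
for a in np.linspace(p[5],p[4],8): c=cl(a);print(round(a,2),np.degrees(np.arctan2(c[1],c[0])).round(1))
E
```

```text
knob [0.55409019 0.15917753 0.17588748] redmouth [0.57135785 0.22337006 0.1769589 ]
t 3.1 tcp [0.5526 0.1639 0.2944] q6 0.299 q1 0.168 w 0.0428 F [0.1 0.7 0.3]
shift cm [-0.45  0.21 12.35] toolx [0.131 0.991 0.   ] tooly [ 0.991 -0.131  0.   ]
roll 180.0 or -0.03297191243962061
1.04 172.5
0.78 157.1
0.52 142.8
0.26 129.3
-0.0 116.2
-0.26 103.1
-0.53 89.6
-0.79 75.3
```

>>> send_rows(newtons=20, steps=[0,-0.45,0.2,3,0,0,0,0,3,0,0,0,0,3,0,-0.2,0,0,2,0,-0.3,0,0,1.3,0,-0.4,0,0,0,0,-1,0,0,0,0,-1,0,0,0,0,-1,0,0,0,0,-1,0,0,0,0])

```text
clock: 4.1
position: [0.5529, 0.1593, 0.1715]
ee_rot: [-0.001, 0.752, 0.659, -0.001]
contact_force: [-3.4, 0.1, -2.8]
width: 0.0152
gripper_force: 19.1
```

>>> send_rows(steps=[-1,0,0,0,6,-1,0,0,0,6,-1,0,0,0,6,-1,0,0,0,6,-1,0,0,0,6,-1,0,0,0,6,-1,0,0,0,6,-1,0,0,0,6,-1,0,0,0,0])

```text
clock: 5.0
position: [0.5548, 0.1587, 0.1738]
ee_rot: [0.001, 0.955, 0.295, 0.001]
contact_force: [-2.8, -3.2, 5.5]
width: 0.0151
gripper_force: 47.3
```

>>> send_rows(steps=[-1,0,0,0,6,-1,0,0,0,6,-1,0,0,0,6,-1,0,0,0,6,-1,0,0,0,6,-1,0,0,0,6,-1,0,0,0,6,-1,0,0,0,6,-1,0,0,0,1,-1,0,0,0,0])

```text
clock: 6.0
position: [0.5586, 0.1554, 0.1753]
ee_rot: [0.003, 0.992, -0.127, 0.006]
contact_force: [1.3, -9.0, 8.3]
width: 0.0143
gripper_force: 19.2
```

```bash
python3 - <<'E'
from h import *
go([.554,.159,.17],[np.cos(np.radians(75.3)),np.sin(np.radians(75.3))])
print(get_state()["moment"])
a=get_image("scene")["color"][135:235,350:483,::-1];b=get_image("side")["color"][125:225,185:318,::-1]
h=lambda p:cv2.resize(p,(400,300),interpolation=cv2.INTER_CUBIC)
w=get_image("wrist")["color"][:,:,::-1]
cv2.imwrite("pics/t1.png",np.vstack([np.hstack([h(a),h(b)]),np.hstack([h(w[20:300,100:473]),h(w[150:400,150:483])])]))
E
```

```text
t 6.1 tcp [0.5586 0.1555 0.1753] q6 1.984 q1 0.157 w 0.0146 F [ 0.7 -9.1  7.8]
shift cm [-0.54 -0.23  0.52] toolx [ 0.968 -0.251  0.013] tooly [-0.251 -0.968  0.003]
roll -179.8 or 0.1716492794713247
[-1.44773108 -0.02810157  0.12894708]
```

View pics/t1.png

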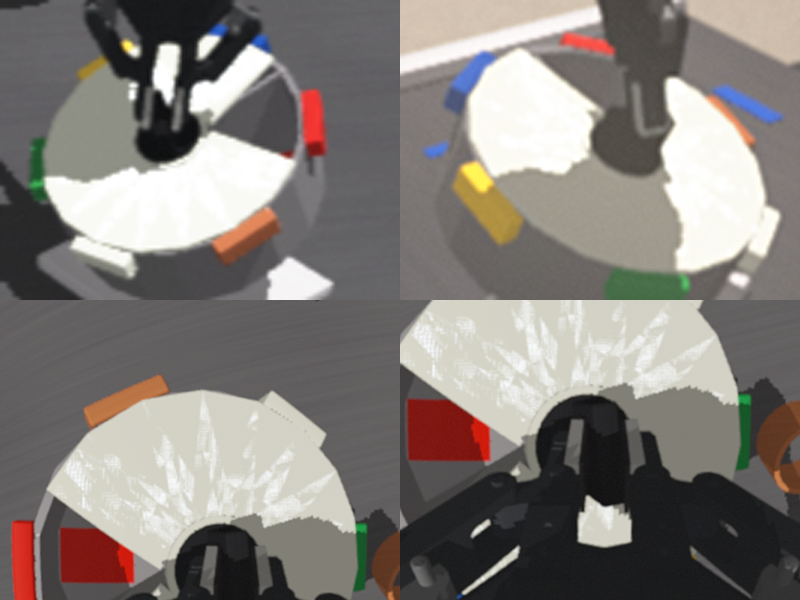

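```bash
python3 - <<'E'
from h import *
p=np.load("car2.npy")[:7]
print("redtab",(proj("scene",W(p,.109,p[4],p[6]))[0]-[350,135])*3)
for da in (-.15,-.1,-.05,0,.05,.1,.15): print(da,[((proj("scene",W(p,.102,p[4]+da+s*np.pi/6,0))[0]-[350,135])*3).round().tolist() for s in(-1,1)],[((proj("side",W(p,.102,p[4]+da+s*np.pi/6,0))[0]-[185,125])*3).round().tolist() for s in(-1,1)])
E
```

```text
redtab [311.58242667 117.69041613]
-0.15 [[274.0, 184.0], [287.0, 75.0]] [[284.0, 80.0], [149.0, 40.0]]
-0.1 [[278.0, 179.0], [284.0, 71.0]] [[278.0, 76.0], [143.0, 41.0]]
-0.05 [[282.0, 174.0], [281.0, 67.0]] [[272.0, 72.0], [137.0, 42.0]]
0 [[285.0, 169.0], [278.0, 63.0]] [[266.0, 69.0], [131.0, 43.0]]
0.05 [[288.0, 163.0], [274.0, 60.0]] [[260.0, 65.0], [125.0, 44.0]]
0.1 [[291.0, 158.0], [270.0, 56.0]] [[253.0, 62.0], [120.0, 46.0]]
0.15 [[293.0, 152.0], [266.0, 53.0]] [[247.0, 59.0], [114.0, 48.0]]
```

>>> send_rows(steps=[-1,0,0,0,2,-1,0,0,0,1.5,-1,0,0,0,0,-0.3,0,0,0,0,-0.1,0,0,0,0,0,0,0,0,0,0,0,0,-3,0,0,0,0,-4,0,0,0,0,-4,0,0,0,0,-2,0,0.3,0,0,0,0])

```text
clock: 7.45
position: [0.556, 0.1599, 0.3053]
ee_rot: [-0.001, 0.988, -0.157, 0.004]
contact_force: [0.2, -0.7, -0.1]
width: 0.0547
gripper_force: 0.0
```

```bash
python3 - <<'E'
from h import *
import pickle
p=np.load("car2.npy")[:7]
go([.473,-.204,.27])
s,P,M=tool();d=get_image("wrist");pickle.dump((d,P,M),open("w2.pkl","wb"))
im=d["color"][:,:,::-1].copy()
C,B=frame(p)
c=wproj(W(p,.07,p[4],0),d,P,M)[0];print(c)
x0,y0=int(c[0])-90,int(c[1])-70
crop=cv2.resize(im[max(y0,0):y0+150,max(x0,0):x0+200],None,fx=3,fy=3,interpolation=cv2.INTER_CUBIC)
q=lambda X:tuple(int(round(v)) for v in (wproj(X,d,P,M)[0]-[max(x0,0),max(y0,0)])*3)
for s_ in(-1,1):
  for r in np.linspace(.03,.102,10): cv2.circle(crop,q(W(p,r,p[4]+s_*np.pi/6,0)),2,(0,200,0),-1)
cv2.circle(crop,q(W(p,.062,p[4],0)),4,(255,0,255),-1)
side=get_image("side")["color"][125:225,185:318,::-1];sc=get_image("scene")["color"][135:235,350:483,::-1]
h=lambda z:cv2.resize(z,(400,300),interpolation=cv2.INTER_CUBIC)
crop=h(crop); 
sc2=get_image("scene")["color"][140:200,205:285,::-1]
cv2.imwrite("pics/t2.png",np.vstack([np.hstack([h(sc),h(side)]),np.hstack([crop,h(sc2)])]))
E
```

```text
t 7.55 tcp [0.5539 0.1595 0.3011] q6 2.045 q1 0.159 w 0.0556 F [ 0.1  1.6 -0.7]
shift cm [ 3.57 37.07  3.09] toolx [ 0.951 -0.31   0.   ] tooly [-0.31  -0.951 -0.   ]
[239.09173848 198.91009185]
```

View pics/t2.png

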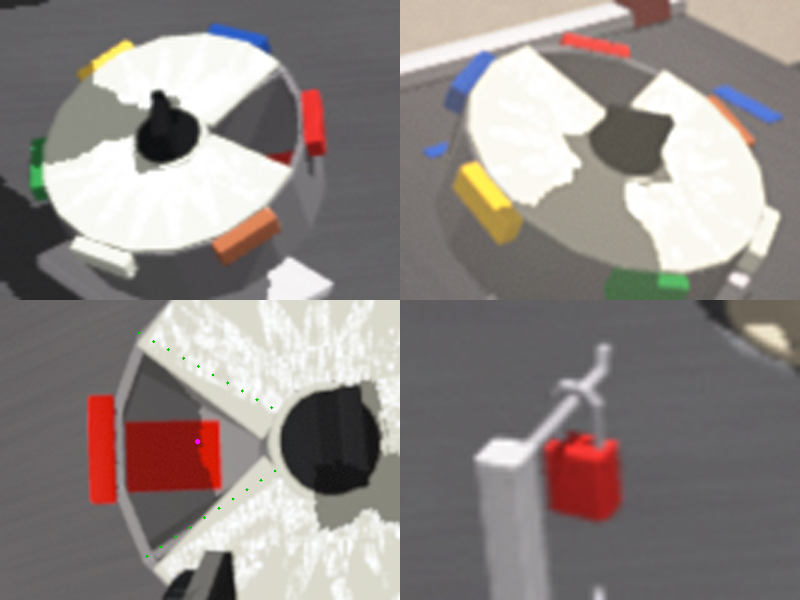

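>>> send_rows(steps=[1,0.3,4,0,1,1,0.4,4.2,0,1,1,0.4,4.2,0,1,1,0.4,4.2,0,1,1,0.4,4.2,0,1,1,0.4,4.2,0,1,1,0.4,4.2,0.5,1,1,0.4,4.2,0.5,1,1,0.4,3.5,0.5,1,1,0,0,0,0.5,1,0,0,0,0])

```text
clock: 8.85
position: [0.4476, -0.1959, 0.2854]
ee_rot: [-0.001, 0.971, -0.239, -0.001]
contact_force: [0.4, 1.0, 0.1]
width: 0.0855
gripper_force: 0.0
```

```bash
python3 - <<'E'
from h import *
import pickle
go([.473,-.204,.27],[.462,.887])
s,P,M=tool();d=get_image("wrist");pickle.dump((d,P,M),open("w3.pkl","wb"))
im=d["color"][:,:,::-1].copy()
q=wproj([.473,-.206,.18],d,P,M)[0];print(q)
x0,y0=max(0,int(q[0])-120),max(0,min(int(q[1])-110,220));print(x0,y0)
cv2.imwrite("pics/w3.png",cv2.resize(im[y0:y0+180,x0:x0+240],None,fx=3.3,fy=3.3,interpolation=cv2.INTER_CUBIC))
E
```

```text
t 8.95 tcp [ 0.4483 -0.1949  0.286 ] q6 1.498 q1 -0.553 w 0.0852 F [-0.  -0.  -0.2]
shift cm [ 2.61 -0.33  1.6 ] toolx [ 0.887 -0.462 -0.001] tooly [-0.462 -0.887 -0.001]
roll 180.0 or -0.015906744446795074
[317.80680518 169.8413141 ]
197 59
```

View pics/w3.png

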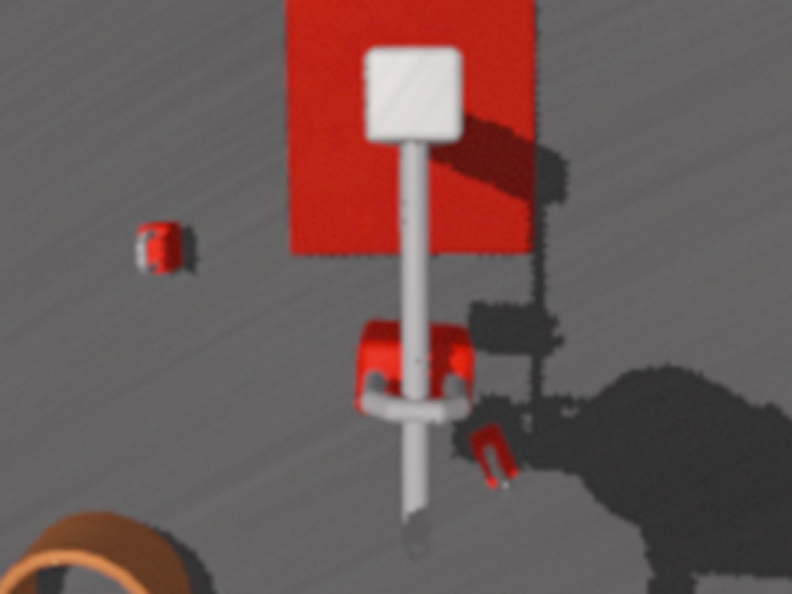

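```bash
python3 - <<'E'
from h import *
import pickle
d,P,M=pickle.load(open("w3.pkl","rb"))
def at(px,z):
    px=np.array(px)/3.3+[197,59]
    s=least_squares(lambda v:wproj([v[0],v[1],z],d,P,M)[0]-px,[.47,-.2]);return np.r_[s.x,z]
for n,px,z in[("shackle",(415,411),.2075),("post",(414,95),.211),("rodend",(415,520),.203),("caseTL",(367,322),.177),("caseTR",(470,325),.177),("caseBL",(357,412),.17)]:
    X=at(px,z);print(n,X.round(4),"tool cm",(M.T@(X-P)*100).round(2))
d2,P2,M2=d,P,M
# joint fit shackle: scene+side+wrist
px=np.array((415,411))/3.3+[197,59]
s=least_squares(lambda v:np.r_[proj("scene",v)[0]-(240.6,157.6),proj("side",v)[0]-(363.3,261.3),wproj(v,d,P,M)[0]-px],[.47,-.2,.2]);print(s.x,s.fun)
E
```

```text
shackle [ 0.4674 -0.2074  0.2075] tool cm [2.28 0.23 7.85]
post [ 0.5289 -0.239   0.211 ] tool cm [9.2  0.19 7.49]
rodend [ 0.4428 -0.1947  0.203 ] tool cm [-0.49  0.25  8.3 ]
caseTL [ 0.4859 -0.2039  0.177 ] tool cm [ 3.76 -0.93 10.9 ]
caseTR [ 0.4735 -0.2262  0.177 ] tool cm [ 3.69  1.62 10.89]
caseBL [ 0.4652 -0.1896  0.17  ] tool cm [ 1.26 -1.24 11.6 ]
[ 0.46820519 -0.20717301  0.20783609] [-1.6467413  -2.11308865 -0.89716828  0.92623416 -0.78371678 -0.69472627]
```

>>> send_rows(newtons=50, steps=[1,2.5,0.25,3,0,1,0,0,4,0,1,0,0,4,0,1,0,0,2.9,0,0.5,0,0,0,0,0.2,0,0,0,0,-0.1,0,0,0,0,-1,0,0,0,0,-1,0,0,0,0,-1,0,0,0,0,-1,0,0,0,0])

```text
clock: 10.2
position: [0.4698, -0.2099, 0.1493]
ee_rot: [0.0, 0.971, -0.238, 0.001]
contact_force: [-2.0, 0.4, 6.8]
width: 0.0291
gripper_force: 52.9
```

>>> send_rows(steps=[-1,0,0,-0.8,0,-1,0,0,-0.8,0,-1,0,0,0,0,-1,0,0,0,0])

```text
clock: 10.6
position: [0.4693, -0.2096, 0.1637]
ee_rot: [0.0, 0.971, -0.238, 0.0]
contact_force: [0.1, 0.2, -2.7]
width: 0.029
gripper_force: 52.0
```

>>> send_rows(steps=[-1,-1,0,0,0,-1,-1.5,0,0,0,-1,-1.5,0,0,0,-1,-1.5,0,0,0,-1,-1.5,0,0,0,-1,-1.5,0,0,0,-1,-1.5,0,0,0,-1,0,0,0,0])

```text
clock: 11.4
position: [0.3781, -0.1618, 0.1633]
ee_rot: [-0.0, 0.971, -0.238, -0.001]
contact_force: [-0.0, -0.1, -1.2]
width: 0.0288
gripper_force: 52.0
```

```bash
cat > plan.py <<'E'
from h import *
import itertools
p=np.load("car2.npy")[:7];C,B=frame(p);Br=B@R.from_euler("z",p[4]).as_matrix();m=W(p,.062,p[4],0)
def box(x,y,z,n=5): return np.array(list(itertools.product(*[np.linspace(*v,n) for v in(x,y,z)])))
def pts(half):  # tool frame: x width, y closing, z down
    case=box((-.01,.01),(-.015,.015),(-.028,.008))
    f=box((-.011,.011),(half,half+.0145),(-.073,0));g=f*[1,-1,1]
    body=box((-.038,.038),(-.0425,.0425),(-.12,-.073))
    return np.vstack([case,f,g,body])
PT=np.vstack([pts(.015),pts(.021)])
def clear(t,psi):
    c,s=np.cos(psi),np.sin(psi);M=np.array([[c,s,0],[s,-c,0],[0,0,-1.]])
    X=(t+PT@M.T-m)@Br;r=X[:,0]+.062;y=abs(X[:,1]);z=X[:,2];rad=np.hypot(r,X[:,1])
    d=np.full(len(X),1.)
    a=np.arctan2(51,58)
    o=(z<.003)&(z>-.007);d[o]=np.minimum((r-.030)*np.sin(a)-y*np.cos(a),.099-rad)[o]
    b=z<=-.004;d[b]=np.minimum.reduce([d,r*.5-y*.866-.002,.099-rad,rad-.020,z+.07])[b]
    k=(z>=.003)&(z<.036);d[k]=np.minimum(d,rad-.027)[k]
    return d.min()
if __name__=="__main__":
    for tz in np.arange(.19,.139,-.01):
        best=max((clear(np.array([m[0]+dx,m[1]+dy,tz]),ps),dx,dy,np.degrees(ps)) for ps in np.radians(np.arange(0,180,10)) for dx in np.arange(-.03,.045,.005) for dy in np.arange(-.03,.045,.005))
        t=np.array([m[0]+best[1],m[1]+best[2],tz]);print(round(tz,3),np.round(best,4),"case z",((t+[0,0,.01]-m)@Br).round(4))
E
python3 plan.py
```

```text
0.19 [ 4.51e-02  4.00e-02 -5.00e-03  4.00e+01] case z [ 0.0184 -0.0292  0.0311]
0.18 [ 3.18e-02  4.00e-02 -2.50e-02  3.00e+01] case z [-0.0024 -0.0375  0.0314]
0.17 [ 4.0e-03  4.0e-02 -3.0e-02  1.2e+02] case z [-0.0102 -0.0422  0.025 ]
0.16 [-4.9e-03  5.0e-03  2.0e-02  8.0e+01] case z [ 0.0166 -0.0022 -0.0139]
0.15 [-5.e-03  5.e-03  2.e-02  8.e+01] case z [ 0.0131 -0.0058 -0.0225]
0.14 [-6.7e-03  5.0e-03  1.0e-02  1.1e+02] case z [ 0.0009 -0.0117 -0.0267]
```

```bash
cat > plan2.py <<'E'
import plan
from plan import *
for lab,hs in (("held",[.015]),("rel",[.015,.0185])):
    plan.PT=np.vstack([pts(h) for h in hs])
    for tz in (.175,.17,.165,.16,.15):
        L=[]
        for ps in np.radians(np.arange(0,180,10)):
            L.append(max((clear(np.array([m[0]+dx,m[1]+dy,tz]),ps),dx,dy,np.degrees(ps)) for dx in np.arange(-.016,.03,.004) for dy in np.arange(-.012,.03,.004)))
        L.sort(reverse=True)
        for b in L[:3]:
            t=np.array([m[0]+b[1],m[1]+b[2],tz]);print(lab,tz,np.round(b,4),"case",((t+[0,0,.01]-m)@Br).round(4))
E
python3 plan2.py
```

```text
held 0.175 [4.9e-03 8.0e-03 1.2e-02 7.0e+01] case [ 0.0161 -0.0015  0.0034]
held 0.175 [4.2e-03 4.0e-03 1.2e-02 8.0e+01] case [0.0146 0.0021 0.0025]
held 0.175 [ 3.6e-03 -4.0e-03  0.0e+00  2.0e+01] case [0.0014 0.0065 0.0061]
held 0.17 [ 3.1e-03 -4.0e-03  4.0e-03  3.0e+01] case [ 0.0031  0.0056 -0.    ]
held 0.17 [ 3.e-03 -8.e-03  4.e-03  2.e+01] case [ 0.0016  0.0093 -0.0009]
held 0.17 [2.8e-03 8.0e-03 1.6e-02 7.0e+01] case [ 0.0178 -0.0024 -0.0028]
held 0.165 [1.0e-04 4.0e-03 1.6e-02 8.0e+01] case [ 0.0146 -0.0005 -0.008 ]
held 0.165 [-1.0e-04  1.2e-02  0.0e+00  1.2e+02] case [ 0.0037 -0.0115  0.001 ]
held 0.165 [-1.0e-04  8.0e-03  4.0e-03  1.1e+02] case [ 0.0057 -0.007  -0.0017]
held 0.16 [1.6e-03 4.0e-03 1.6e-02 8.0e+01] case [ 0.0128 -0.0023 -0.0123]
held 0.16 [-5.0e-04  8.0e-03  4.0e-03  1.1e+02] case [ 0.0039 -0.0088 -0.006 ]
held 0.16 [-6.0e-04  8.0e-03  4.0e-03  1.2e+02] case [ 0.0039 -0.0088 -0.006 ]
held 0.15 [-1.e-03 -8.e-03  8.e-03  1.e+01] case [-0.002   0.0031 -0.02  ]
held 0.15 [-1.1e-03 -8.0e-03  8.0e-03  4.0e+01] case [-0.002   0.0031 -0.02  ]
held 0.15 [-1.5e-03 -1
[... 505 characters left out ...]
rel 0.165 [-2.e-03  8.e-03  8.e-03  1.e+02] case [ 0.0091 -0.006  -0.0035]
rel 0.165 [-2.1e-03  8.0e-03  1.2e-02  9.0e+01] case [ 0.0126 -0.0051 -0.0053]
rel 0.165 [-2.2e-03  8.0e-03  1.6e-02  8.0e+01] case [ 0.016  -0.0041 -0.0071]
rel 0.16 [-2.5e-03  1.2e-02  0.0e+00  1.2e+02] case [ 0.0019 -0.0133 -0.0034]
rel 0.16 [-2.9e-03  4.0e-03  1.6e-02  8.0e+01] case [ 0.0128 -0.0023 -0.0123]
rel 0.16 [-3.2e-03  8.0e-03  4.0e-03  1.1e+02] case [ 0.0039 -0.0088 -0.006 ]
rel 0.15 [-3.9e-03  4.0e-03  2.0e-02  8.0e+01] case [ 0.0127 -0.0049 -0.0228]
rel 0.15 [-3.9e-03  4.0e-03  1.6e-02  9.0e+01] case [ 0.0093 -0.0058 -0.021 ]
rel 0.15 [-4.2e-03  4.0e-03  1.2e-02  1.0e+02] case [ 0.0058 -0.0068 -0.0192]
```

>>> send_rows(steps=[-1,0,0,-2.5,0,-1,0,0,-4,0,-1,0,0,-4,0,-1,0,0,-3,0,-1,0,-3,0,0,-1,0,-4,0,0,-1,0,-4,0,0,-1,0,-4,0,0,-1,0,-4,0,0,-1,0,-4,0,0,-1,0,-4,0,0,-1,0,-4,0,0])

```text
clock: 12.8
position: [0.5255, 0.1133, 0.2981]
ee_rot: [0.0, 0.971, -0.238, 0.0]
contact_force: [0.5, -0.7, -0.8]
width: 0.0291
gripper_force: 52.1
```

>>> send_rows(steps=[-1,0,-4,0,0,-1,0,-4,0,0,-1,-0.8,-4,0,0,-1,0,-1.6,0,0,-1,0,0,0,-8,-1,0,0,0,-8,-1,0,0,0,-8,-1,0,0,0,-8,-1,0,0,0,-8,-1,0,0,0,-8,-1,0,0,0,-8,-1,0,0,0,-8])

```text
clock: 14.0
position: [0.5805, 0.2353, 0.298]
ee_rot: [0.0, 0.949, 0.315, -0.0]
contact_force: [0.4, -0.6, -1.7]
width: 0.0291
gripper_force: 52.2
```

>>> send_rows(steps=[-1,0,0,0,-8,-1,0,0,0,-8,-1,0,0,0,-8,-1,0,0,0,-8,-1,0,0,0,-8,-1,0,0,0,-3.5,-1,0,0,0,0,-1,0,0,0,0])

```text
clock: 14.8
position: [0.5802, 0.2355, 0.2981]
ee_rot: [0.0, 0.767, 0.642, -0.0]
contact_force: [-0.4, -0.0, -2.0]
width: 0.0295
gripper_force: 52.2
```

```bash
python3 - <<'E'
from h import *
from plan import m,Br,p
go(m+[.006,.014,0],[np.sin(np.radians(80)),-np.cos(np.radians(80))])
s,P,M=tool();d=get_image("wrist");im=d["color"][:,:,::-1]
sc=get_image("scene")["color"][60:260,300:567,::-1];sd=get_image("side")["color"][60:260,120:387,::-1]
h=lambda z:cv2.resize(z,(400,300),interpolation=cv2.INTER_CUBIC)
cv2.imwrite("pics/t3.png",np.vstack([np.hstack([h(sc),h(sd)]),np.hstack([h(im[60:330,140:500]),h(get_image("side")["color"][235:310,325:425,::-1])])]))
E
```

```text
t 14.9 tcp [0.5801 0.2356 0.2983] q6 0.452 q1 0.275 w 0.0291 F [-0.   0.9 -1. ]
shift cm [ 0.13 -0.3  12.13] toolx [ 0.176  0.984 -0.   ] tooly [ 0.984 -0.176 -0.   ]
roll -0.1 or 179.86073733672472
```

View pics/t3.png

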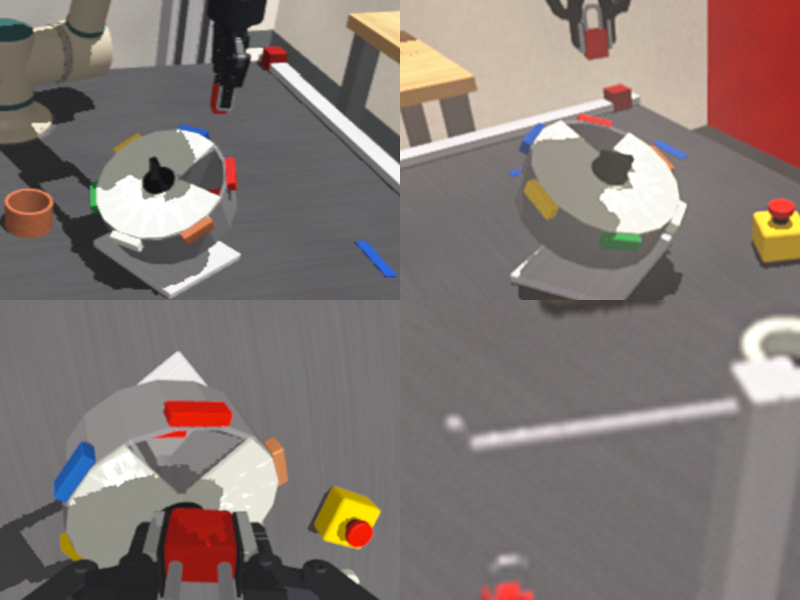

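>>> send_rows(steps=[-1,0.1,-0.4,3,0,-1,0,0,4,0,-1,0,0,3,0,-1,0,0,1,0,-1,0,0,0.8,0,-1,0,0,0.5,0,-1,0,0,0.5,0,-1,0,0,0,0])

```text
clock: 15.9
position: [0.5765, 0.2376, 0.1709]
ee_rot: [0.0, 0.766, 0.642, 0.0]
contact_force: [-0.1, 0.2, -1.6]
width: 0.0291
gripper_force: 52.1
```

>>> send_rows(steps=[-1,0.1,0,0.4,0,-1,0.1,0,0.4,0,-1,0,0,0,0])

```text
clock: 16.2
position: [0.5762, 0.2395, 0.162]
ee_rot: [-0.0, 0.766, 0.642, -0.0]
contact_force: [-0.4, 0.4, -1.5]
width: 0.0293
gripper_force: 52.1
```

>>> send_rows(steps=[-1,0,-0.1,0.4,0,-1,0,0,0.4,0,-1,0,0,0,0])

```text
clock: 16.5
position: [0.5754, 0.2395, 0.1541]
ee_rot: [-0.0, 0.766, 0.642, -0.0]
contact_force: [-0.2, -0.5, 0.3]
width: 0.0289
gripper_force: 52.0
```

>>> send_rows(newtons=20, steps=[-0.25,0,0,0,0,-0.2,0,0,0,0,-0.15,0,0,0,0,-0.15,0,0,0,0,-0.15,0,0,0,0])

```text
clock: 17.0
position: [0.5759, 0.2398, 0.1549]
ee_rot: [0.0, 0.766, 0.642, 0.001]
contact_force: [0.7, 0.6, 1.8]
width: 0.0364
gripper_force: 2.0
```

>>> send_rows(steps=[-0.15,0,0,-0.5,0,-0.15,0,0,-0.8,0,-0.15,0,0,-1,0,-0.15,0,0,-2,0,-0.15,0,0,-3,0,-0.15,0,0,-4,0,-0.15,0,0,-4,0,-0.15,0,0,0,0])

```text
clock: 17.8
position: [0.578, 0.2404, 0.3152]
ee_rot: [0.003, 0.766, 0.642, 0.006]
contact_force: [0.2, 0.5, 0.4]
width: 0.0363
gripper_force: 0.0
```

```bash
python3 - <<'E'
from h import *
from plan import m,Br,p
go(m)
s,P,M=tool();d=get_image("wrist");im=d["color"][:,:,::-1]
sc=get_image("scene")["color"][135:235,350:483,::-1]
h=lambda z:cv2.resize(z,(400,300),interpolation=cv2.INTER_CUBIC)
cv2.imwrite("pics/t4.png",np.hstack([h(sc),h(im[120:330,180:460])]))
E
```

```text
t 17.9 tcp [0.5758 0.2397 0.3094] q6 0.459 q1 0.283 w 0.0363 F [-0.1 -0.4 -0.8]
shift cm [-1.71 -0.19 13.25] toolx [0.175 0.985 0.002] tooly [ 0.985 -0.175  0.003]
```

View pics/t4.png

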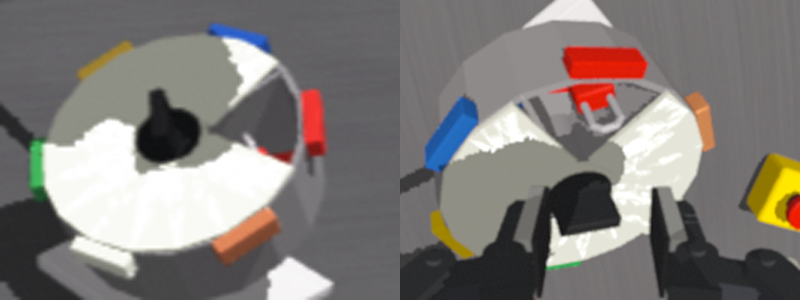

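```bash
python3 -c "
from rig import *
print(sign_off())"
```

```text
the job is handed in; nothing more can be done
None
```

I turned the cover until its opening lined up with the red tab, within about 3 mm in the last picture, and the red padlock now sits in the red compartment. The job is handed in at about 18 s, and no verdict was returned.

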